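# Put four planes back in their own cedar trays

## Robot

A 6-joint arm with a two-finger parallel gripper is mounted at the origin on the work surface. World frame = base frame: x ahead of the robot, y to its left, z up, the work surface at z = 0. Lengths are in m, angles in degrees, forces in N, time in s.
With the tool pointing down it reaches from about 0.4 to 0.825 m from the base axis. Payload 7 kg.
Tool frame: the origin (TCP) lies on the centre line of the jaws, within the pads' length; the fingertips stand 19 mm ahead of it and the grasp point (between the pads) is the TCP; z points along the fingers, y is the line along which they close (so a half turn about z gives the same grasp; the last joint's range is limited). The gripper opens to 88 mm and grips with 3 to 60 N. Pads are 19 mm wide; open, the fingers measure 130 mm over their backs; the gripper's body (78 mm by 193 mm) begins 47 mm behind the grasp point.
Start: joints at [87.095, 20.546, 0.682, 0, -70.136, -16.507], TCP at [0.224, 0.637, 0.246] pointing down, gripper open.
Joint ranges: [-176.03, 176.03], [-82.01, 121.73], [-58.28, 71.71], [-173.87, 95.51], [-174.79, -0.11], [-173.66, 173.66]. Speed limits (degrees/s): [136.94, 136.94, 172.46, 180, 180, 180].

## Interface

Orientations are given as [roll, pitch, yaw] about the fixed x, y, z axes, in that order (R = Rz(yaw) Ry(pitch) Rx(roll)).
In Python, from plant import get_state, capture, close_job gives the robot as it stands.
- The arm moves only by the tool apply_moves, never from a script. Its argument "targets" is a list of rows, each a list of 7 numbers: the opening, from 0 (shut) to 1 (fully open), then the shift along the tool's x, y, z normalised to -1 to 1, where 1 is 1000 mm, then the turn, a rotation vector about the tool's x, y, z normalised to -1 to 1, where 1 is 90 degrees. In form: [[claw, tx, ty, tz, ax, ay, az], ...]. A call has 1 to 20 rows; each row shifts and turns the commanded pose from where the row before left it, along the tool's axes as they then stand; what a row does not reach is not made up. A row lasts 1/12 s, in which the tool goes at most 41.7 mm and 7.16 degrees, less where a joint would pass 70% of its speed; a pose out of reach is approached as far as the arm can. A call with a number of a shift or a turn outside -1 to 1 is refused whole. A call with a gripper value outside its range is refused whole. The fingers move at their own pace and stop on an object; "newtons" is the grip in N (left out, the last holds). Time passes only in rows, so rows that do not move let the fingers close. It gives the time, the measured TCP pose, the force, the opening and the grip force at its end, in the units of the state.
- get_state(): the state, without advancing time (a new reading comes with each control period).
- capture(name): name is "scene" or "top" or "wrist"; returns a dict with "frame" (400x640x3 uint8, red, green, blue), "range_z" (400x640 float32, m along the optical axis (not along the pixel's ray), 0 where there is no reading), "camera_matrix" (3x3 intrinsics, pixels), "k1" (the pictures are not rectified: a ray, as slopes to the right and down, at radius r is drawn at 1 + k1 r^2 times it, then the intrinsics apply), "T" (4x4, takes a point from camera to world coordinates). Camera axes: x right, y down, z forward; pixel columns grow to the right and rows downward; lengths in m; the calibration is good to about 2 mm. A picture is of the moment at which its call begins.
- close_job(): hands the job in; it is judged then, once.
The state is a dict: "time_s": time; "joints": joint angles; "qd": joint speeds; "joint_torque": joint torques, N m; "tcp_pos": TCP position; "eef_rot": TCP orientation; "contact_force": force on the tool from outside, world axes, zero at the start; "moment": the same for the moment, N m; "gripper_width": finger opening in m; "gripper_force": force on a finger pad.
Only numpy, scipy, OpenCV 4.12 (cv2) and the standard library are available. Lean on these libraries where they do the work, as an engineer would, in place of code of your own. Each camera call takes 0.05 s, during which the arm holds its last target. There are 200 camera calls.

## Task

Clear the planes off the box maker's bench: put each of the four small planes back into the cedar tray from the wall rack that is cut to its length and width, lengthwise and flat on the tray's bearers inside the corner lips. Set each one down rather than dropping it, let go of it, and leave the half-built ebony box and the spokeshave where they are.

Things in the scene. Friction and masses are not known exactly. Their poses are not given: they have to be found in the camera images.
- smoother_plane: a small pale-oak Japanese smoothing plane: a block 110 long x 44 wide x 28 high with a wide sloping steel iron standing up to 46 mm. It stands on its sole on the bench. Origin: middle of the sole (its underside); x along the length (iron rises towards +x), y across the width, z up. Grip across the width by the flat sides at mid-length; loose, about 0.26 kg.
- smoother_tray: cedar tray of the smoother plane (wide and long), fixed, 142 x 76 x 22 high outside. Pocket 126 x 60 (8 mm room all round) between end boards and corner lips, tops 22 above the bench; the sole rests on two pale bearers, tops 12 above the bench. A 74 gap in each long side is free for fingers down to the 8 thick base. Origin: centre of underside; x along length, z up. Plane goes either way round.
- groover_plane: a dark-brown narrow grooving plane with a steel-shod sole: a block 105 long x 20 wide x 36 high with a thin sloping iron standing up to 56 mm. It stands on its sole on the bench. Origin: middle of the sole (its underside); x along the length (iron rises towards +x), y across the width, z up. Grip across the width by the flat sides at mid-length; loose, about 0.13 kg.
- groover_tray: cedar tray of the groover plane (narrow and long), fixed, 137 x 52 x 22 high outside. Pocket 121 x 36 (8 mm room all round) between end boards and corner lips, tops 22 above the bench; the sole rests on two pale bearers, tops 12 above the bench. A 69 gap in each long side is free for fingers down to the 8 thick base. Origin: centre of underside; x along length, z up. Plane goes either way round.
- block_plane: a short steel block plane with a brass front knob: 78 long x 40 wide; its two parallel steel side cheeks are 20 high (26 along the middle), cap and knob up to 34 mm. It stands on its sole on the bench. Origin: middle of the sole (its underside); x along the length (iron rises towards +x), y across the width, z up. Grip across the width by the flat sides at mid-length; loose, about 0.32 kg.
- block_tray: cedar tray of the block plane (wide and short), fixed, 110 x 72 x 22 high outside. Pocket 94 x 56 (8 mm room all round) between end boards and corner lips, tops 22 above the bench; the sole rests on two pale bearers, tops 12 above the bench. A 56 gap in each long side is free for fingers down to the 8 thick base. Origin: centre of underside; x along length, z up. Plane goes either way round.
- bean_plane: a tiny reddish-oak bean plane: a block 60 long x 22 wide x 20 high with a small sloping iron standing up to 33 mm. It stands on its sole on the bench. Origin: middle of the sole (its underside); x along the length (iron rises towards +x), y across the width, z up. Grip across the width by the flat sides at mid-length; loose, about 0.06 kg.
- bean_tray: cedar tray of the bean plane (narrow and short), fixed, 92 x 54 x 22 high outside. Pocket 76 x 38 (8 mm room all round) between end boards and corner lips, tops 22 above the bench; the sole rests on two pale bearers, tops 12 above the bench. A 52 gap in each long side is free for fingers down to the 8 thick base. Origin: centre of underside; x along length, z up. Plane goes either way round.
- ebony_box: bystander: a half-built ebony box, nearly black with a thin light inlay line, 116 x 80 x 47 high, open at the top and at its -x end, loose; origin in the middle of its underside, x along its length. It stands among the trays; leave it where it is
- spokeshave: bystander: a steel spokeshave, about 255 long (along its y) x 36 wide x 29 high, loose, lying beyond the middle of the tray row; origin under the middle of its sole. Leave it where it is

How it is judged (in metres and radians):
At the end, for the whole second after the job is handed in: Each of the four planes lies at rest in its own tray: its middle within 13 mm (level) of the tray's middle, its sole down on the bearers (8 to 16.5 mm above the bench, tilted less than 0.08 rad), its length within 0.30 rad of the tray's length, either way round (horizontal distance between smoother_plane and smoother_tray below 0.013 m and z of smoother_plane in the frame of smoother_tray between 0.008 and 0.0165 m and angle between each of smoother_plane, groover_plane, block_plane, bean_plane's own z axis and vertical below 0.08 rad and angle between the x axis of smoother_plane and the x axis of smoother_tray, either way round below 0.3 rad and linear speed of each of smoother_plane, groover_plane, block_plane, bean_plane below 0.02 m/s and angular speed of each of smoother_plane, groover_plane, block_plane, bean_plane below 0.2 rad/s and horizontal distance between groover_plane and groover_tray below 0.013 m and z of groover_plane in the frame of groover_tray between 0.008 and 0.0165 m and angle between the x axis of groover_plane and the x axis of groover_tray, either way round below 0.3 rad and horizontal distance between block_plane and block_tray below 0.013 m and z of block_plane in the frame of block_tray between 0.008 and 0.0165 m and angle between the x axis of block_plane and the x axis of block_tray, either way round below 0.3 rad and horizontal distance between bean_plane and bean_tray below 0.013 m and z of bean_plane in the frame of bean_tray between 0.008 and 0.0165 m and angle between the x axis of bean_plane and the x axis of bean_tray, either way round below 0.3 rad); the robot touches nothing.
It fails at once if a plane is dropped (moves faster than 0.7 m/s with no finger on it: a fall of about 25 mm) ((linear speed of smoother_plane above 0.7 m/s and contact force between the fingers and smoother_plane below 0.05 N) or (linear speed of groover_plane above 0.7 m/s and contact force between the fingers and groover_plane below 0.05 N) or (linear speed of block_plane above 0.7 m/s and contact force between the fingers and block_plane below 0.05 N) or (linear speed of bean_plane above 0.7 m/s and contact force between the fingers and bean_plane below 0.05 N)).
It fails at once if the half-built ebony box is shifted by more than 15 mm (distance of ebony_box from where it was at the start of the episode above 0.015 m).
It fails at once if the spokeshave is shifted by more than 15 mm (distance of spokeshave from where it was at the start of the episode above 0.015 m).
It also fails if it takes over 128 s, if anything falls off the work surface, if the arm or the gripper's body presses on something with over 40 N, if the wrist force passes 120 N, or if a joint passes its speed limit or range.

## Working session

There is one attempt and no reset: what is moved stays moved. The work goes in short steps, Python scripts to look and compute and a tool call to move; the robot and the scene stay as the last step left them, time stands still between calls to the robot, and variables do not carry over. Pictures are saved under pics/ and viewed, at most 14 in all, crops included, and the job is handed in when it is done.

Besides the shell and the picture viewer there is one more tool, called as name([rows], argument=value, ...), one row to a line, values as JSON. apply_moves: Moves the arm, as the interface text tells. Scaled input: -1 to 1 covers 1000 mm each way for a shift and 90 degrees each way for a turn. Its arguments: {"type":"object","properties":{"targets":{"type":"array","items":{"type":"array","items":{"type":"number"}}},"newtons":{"type":"number"}},"required":["targets"]}

```bash
mkdir -p pics; ls; python3 - <<'E'
from plant import *
import cv2,numpy as np
s=get_state();print(s)
for n in("top","scene"):
    c=capture(n);cv2.imwrite(f"pics/{n}0.png",c["frame"][:,:,::-1]);np.savez(f"{n}0.npz",**c);print(n,c["camera_matrix"],c["k1"],c["T"])
E
```

```text
pics
{'time_s': 0.0, 'joints': array([ 8.70944841e+01,  2.05906896e+01,  6.33958381e-01, -2.09040526e-02,
       -7.01351754e+01, -1.65099192e+01]), 'qd': array([-0.04553591, -0.05302284,  0.0235101 , -0.01937629,  0.02148706,
        0.05256583]), 'joint_torque': array([-1.14636114e-03, -5.82713807e+01,  2.93058622e+01,  6.99699238e+00,
        6.87793960e-03, -1.59854899e-04]), 'tcp_pos': array([0.22421293, 0.63619042, 0.24463001]), 'eef_rot': array([ 1.79906298e+02, -7.27980456e-03, -1.94225481e+01]), 'contact_force': array([-0.25087016,  0.41345531,  0.08031902]), 'moment': array([ 0.01857465, -0.01942734, -0.03646104]), 'gripper_force': 0.0, 'gripper_width': 0.08773695291092154}
top [[427.17227141   0.         318.68081378]
 [  0.         427.17227141 191.2638308 ]
 [  0.           0.           1.        ]] -0.09210129432990999 [[-0.0239968  -0.9913526   0.12901233  0.42765494]
 [-0.99959076  0.02580332  0.01234934  0.00215898]
 [-0.01557149 -0.12866319 -0.99156609  1.09306811]
 [ 0.          0.          0.          1.        ]]
scene [[403.56052504   0.         314.36137864]
 [  0.         403.56052504 197.28600951]
 [  0.           0.           1.        ]] -0.10410038589418874 [[-0.67213959  0.48128557 -0.56266559  1.28421495]
 [ 0.74024872  0.4202404  -0.52481409  0.64172699]
 [-0.01613064 -0.76926082 -0.63873124  0.83267494]
 [ 0.          0.          0.          1.        ]]
```

View pics/top0.png

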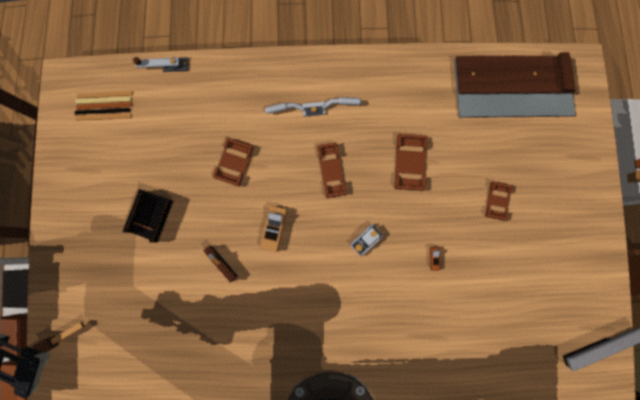

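View pics/scene0.png

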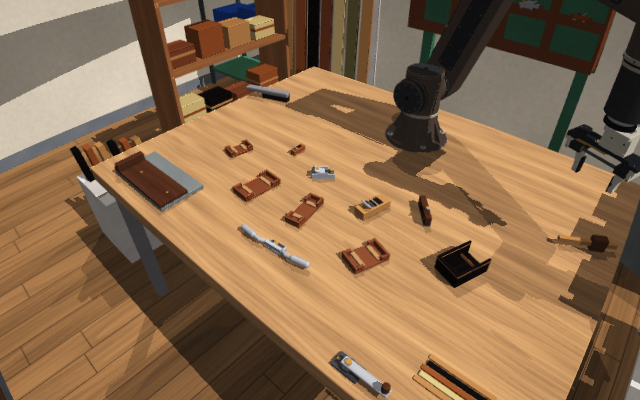

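The top view shows four planes: smoother at (273,227), groover at (220,262), block at (367,239) and bean at (436,258). The trays are block at (234,161), groover at (331,170), smoother at (411,161) and bean at (498,201). The box is at (148,215) and the spokeshave at (315,106).

```bash
cat >h.py <<'E'
import numpy as np,cv2
def cloud(c):
    K,k1,T,Z=c["camera_matrix"],float(c["k1"]),c["T"],c["range_z"]
    h,w=Z.shape; g=np.mgrid[0:h,0:w]
    p=np.stack([g[1],g[0]],-1).reshape(-1,1,2).astype(np.float64)
    r=cv2.undistortPoints(p,K,np.array([k1,0,0,0,0.])).reshape(h,w,2)
    P=np.dstack([r[...,0]*Z,r[...,1]*Z,Z])
    W=P@T[:3,:3].T+T[:3,3]; W[Z==0]=np.nan
    return W
def proj(c,X):
    T=np.linalg.inv(c["T"]);
    return cv2.projectPoints(np.atleast_2d(X).astype(float),cv2.Rodrigues(T[:3,:3])[0],T[:3,3],c["camera_matrix"],np.array([float(c["k1"]),0,0,0,0]))[0][:,0]
def blob(W,seed,lo,hi=.08):
    """connected component of heights lo..hi nearest the world-xy seed -> centre, long, short, yaw"""
    m=((W[...,2]>lo)&(W[...,2]<hi)).astype(np.uint8)
    n,L=cv2.connectedComponents(m,connectivity=8)
    d=np.hypot(W[...,0]-seed[0],W[...,1]-seed[1]); d[(m==0)|np.isnan(d)]=9
    k=L[np.unravel_index(np.argmin(d),d.shape)]
    q=W[L==k]; (cx,cy),(a,b),t=cv2.minAreaRect((q[:,:2]*1000).astype(np.float32))
    if b>a: a,b,t=b,a,t+90
    return np.round([cx,cy,a,b,(t+90)%180-90,len(q),np.nanpercentile(q[:,2],98)*1000,np.median(q[:,2])*1000],1)
E
python3 - <<'E'
from h import *
c=np.load("top0.npz");W=cloud(c);np.set_printoptions(suppress=True)
bench=W[280:330,100:500,2];print("bench",np.nanmedian(bench),np.nanstd(bench),np.nanmedian(W[140:260,100:560,2]))
for n,(u,v) in dict(smoother=(273,227),groover=(220,262),block=(367,239),bean=(436,258),blockT=(234,161),grooveT=(331,170),smoothT=(411,161),beanT=(498,201),box=(148,215),shave=(315,106)).items():
    s=W[v,u];print(n,np.round(s,3),blob(W,s[:2],.006))
E
```

```text
bench 0.0008332397774251099 0.002214469433623461 0.001192471974166831
smoother [0.479 0.132 0.027] [475.7 133.2 110.3  44.6 -13.8 815.   45.4  29.4]
groover [0.395 0.264 0.034] [389.9 268.3 105.5  28.7  41.  462.   54.2  36.5]
block [ 0.444 -0.102  0.024] [ 442.5 -100.1   78.    42.4  -48.8  489.    35.1   23.8]
bean [ 0.392 -0.273  0.022] [ 391.8 -270.9   59.9   23.3   -0.6  239.    31.4   20.2]
blockT [0.654 0.234 0.008] [ 650.9  236.1  111.5   71.5  -19.8 1132.    25.5   11.3]
grooveT [ 0.623 -0.017  0.008] [ 622.6  -17.2  138.    52.2    8.5 1022.    25.2   10.6]
smoothT [ 0.641 -0.225  0.01 ] [ 638.  -223.3  143.3   76.9   -5.6 1528.    25.2   10.2]
beanT [ 0.531 -0.446  0.008] [ 531.7 -445.7   91.3   55.4  -12.3  699.    24.7   10.9]
box [0.518 0.461 0.008] [ 515.5  463.1  124.2  102.6  -20.6 1337.    51.    21. ]
shave [0.791 0.02  0.023] [789.9  24.5 251.6  36.1 -85.9 723.   32.1  23.5]
```

```bash
cat >>h.py <<'E'
def go(x,y,z,yaw):
    """turn about tool z (units of 90deg), then shift in tool axes after that turn (units of 1 m)"""
    from plant import get_state
    from scipy.spatial.transform import Rotation as R
    s=get_state(); T=R.from_euler("xyz",[180,0,yaw],degrees=True)
    r=(R.from_euler("xyz",s["eef_rot"],degrees=True).inv()*T).as_rotvec(degrees=True)
    d=T.inv().apply(np.array([x,y,z])/1000-s["tcp_pos"])
    print("t",round(s["time_s"],2),"tcp",np.round(s["tcp_pos"],4),"rpy",np.round(s["eef_rot"],1),"w",round(s["gripper_width"],4),"| turn",np.round(r/90,4),"rows",round(abs(r[2])/6.5,1),"| shift",np.round(d,4),"rows@.038",round(np.linalg.norm(d)/.038,1))
E
python3 -c "
from h import *
go(475.7,133.2,140,-13.8)"
```

```text
t 0.1 tcp [0.2242 0.6363 0.2447] rpy [179.9  -0.  -19.4] w 0.0876 | turn [ 0.0009 -0.     -0.0624] rows 0.9 | shift [0.3642 0.4286 0.1047] rows@.038 15.1
```

apply_moves([
  [1,0,0,0,0,0,-0.062],
  [1,0.0228,0.0268,0.0065,0,0,0],
  [1,0.0228,0.0268,0.0065,0,0,0],
  [1,0.0228,0.0268,0.0065,0,0,0],
  [1,0.0228,0.0268,0.0065,0,0,0],
  [1,0.0228,0.0268,0.0065,0,0,0],
  [1,0.0228,0.0268,0.0065,0,0,0],
  [1,0.0228,0.0268,0.0065,0,0,0],
  [1,0.0228,0.0268,0.0065,0,0,0],
  [1,0.0228,0.0268,0.0065,0,0,0],
  [1,0.0228,0.0268,0.0065,0,0,0],
  [1,0.0228,0.0268,0.0065,0,0,0],
  [1,0.0228,0.0268,0.0065,0,0,0],
  [1,0.0228,0.0268,0.0065,0,0,0],
  [1,0.0228,0.0268,0.0065,0,0,0],
  [1,0.0228,0.0268,0.0065,0,0,0],
  [1,0.0228,0.0268,0.0065,0,0,0],
  [1,0,0,0,0,0,0],
  [1,0,0,0,0,0,0],
])

```text
time_s: 1.68
tcp_pos: [0.4761, 0.1311, 0.1408]
eef_rot: [179.9, 0.1, -14.1]
contact_force: [-0.3, -0.3, 0.6]
gripper_width: 0.0878
gripper_force: 0.0
```

```bash
python3 -c "
from h import *
from plant import *
c=capture('wrist');cv2.imwrite('pics/w1.png',c['frame'][:,:,::-1]);W=cloud(c)
print(np.round(c['T'][:3,3],3),np.nanmedian(W[...,2]))
for lo in(.006,.012,.02):print(blob(W,(.4757,.1332),lo))
go(475.7,133.2,26,-13.8)"
```

```text
[0.542 0.114 0.28 ] 0.001695224087336189
[ 480.   130.4  101.6   44.   -13.8 5317.    45.8   28.7]
[ 480.   130.4  101.6   44.   -13.8 5317.    45.8   28.7]
[ 480.   130.4  101.6   44.   -13.8 5280.    45.8   28.7]
t 1.73 tcp [0.4761 0.1322 0.1412] rpy [180.   0. -14.] w 0.0876 | turn [ 0.0004  0.0003 -0.0017] rows 0.0 | shift [-0.0006 -0.0008  0.1152] rows@.038 3.0
```

View pics/w1.png

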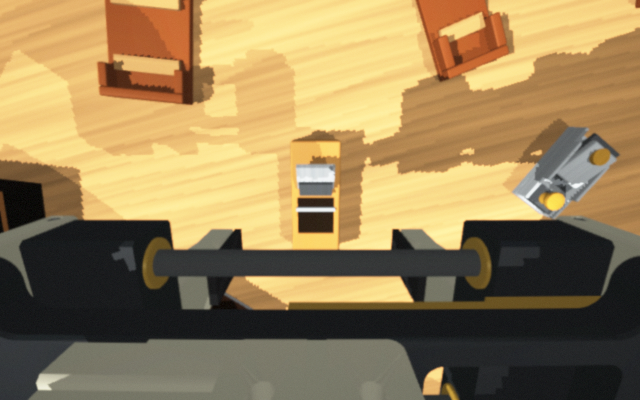

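The wrist picture shows the smoother centred between the jaws at (316,195), agreeing with the top measurement. Its far end agrees within 1 mm.

apply_moves([
  [1,0,0,0.035,0,0,0],
  [1,0,0,0.035,0,0,0],
  [1,0,0,0.025,0,0,0],
  [1,0,0,0.015,0,0,0],
  [1,0,0,0.006,0,0,0],
  [1,0,0,0,0,0,0],
  [0,0,0,0,0,0,0],
  [0,0,0,0,0,0,0],
  [0,0,0,0,0,0,0],
  [0,0,0,0,0,0,0],
  [0,0,0,0,0,0,0],
  [0,0,0,0,0,0,0],
  [0,0,0,0,0,0,0],
  [0,0,0,0,0,0,0],
], newtons=30)

```text
time_s: 2.9
tcp_pos: [0.476, 0.1328, 0.0258]
eef_rot: [180.0, 0.0, -13.8]
contact_force: [-2.2, -0.9, 4.3]
gripper_width: 0.0434
gripper_force: 30.0
```

```bash
python3 -c "
from h import *
go(638,-223.3,105,-5.6)"
```

```text
t 2.9 tcp [0.476  0.1328 0.0258] rpy [180.    0.  -13.8] w 0.0434 | turn [ 0.0001  0.     -0.0916] rows 1.3 | shift [ 0.1959  0.3386 -0.0792] rows@.038 10.5
```

apply_moves([
  [0,0,0,-0.01,0,0,0],
  [0,0,0,-0.02,0,0,0],
  [0,0,0,-0.025,0,0,0],
  [0,0,0,-0.024,0,0,0],
  [0,0,0,0,0,0,-0.0458],
  [0,0,0,0,0,0,-0.0458],
  [0,0.0163,0.0282,0,0,0,0],
  [0,0.0163,0.0282,0,0,0,0],
  [0,0.0163,0.0282,0,0,0,0],
  [0,0.0163,0.0282,0,0,0,0],
  [0,0.0163,0.0282,0,0,0,0],
  [0,0.0163,0.0282,0,0,0,0],
  [0,0.0163,0.0282,0,0,0,0],
  [0,0.0163,0.0282,0,0,0,0],
  [0,0.0163,0.0282,0,0,0,0],
  [0,0.0163,0.0282,0,0,0,0],
  [0,0.0163,0.0282,0,0,0,0],
  [0,0.0163,0.0282,0,0,0,0],
  [0,0,0,0,0,0,0],
  [0,0,0,0,0,0,0],
])

```text
time_s: 4.57
tcp_pos: [0.6372, -0.2246, 0.1029]
eef_rot: [-180.0, 0.1, -5.8]
contact_force: [0.2, 0.5, -3.2]
gripper_width: 0.0435
gripper_force: 30.0
```

```bash
python3 -c "
from h import *
from plant import *
c=capture('wrist');cv2.imwrite('pics/w2.png',c['frame'][:,:,::-1])
go(638,-223.3,38,-5.6)"
```

```text
t 4.62 tcp [ 0.6368 -0.2235  0.1031] rpy [-1.8e+02  1.0e-01 -5.7e+00] w 0.0436 | turn [-0.0003  0.0016 -0.0012] rows 0.0 | shift [ 0.0011 -0.0003  0.0651] rows@.038 1.7
```

View pics/w2.png

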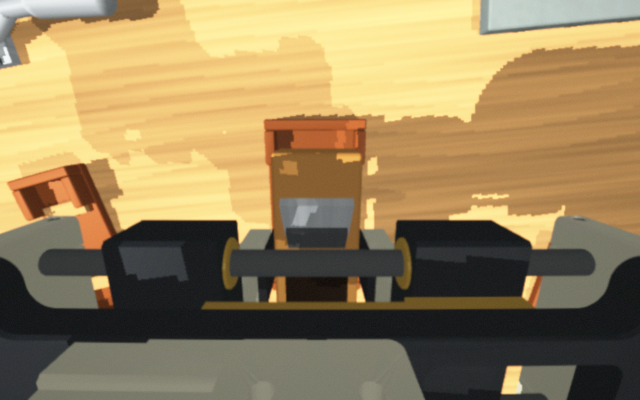

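The held smoother is centred laterally over its tray, whose end board is at (316,135), and the yaw matches.

apply_moves([
  [0,0.001,0,0.02,0,0,0],
  [0,0,0,0.02,0,0,0],
  [0,0,0,0.012,0,0,0],
  [0,0,0,0.007,0,0,0],
  [0,0,0,0.004,0,0,0],
  [0,0,0,0.002,0,0,0],
  [0,0,0,0,0,0,0],
  [0,0,0,0,0,0,0],
  [0,0,0,0,0,0,0],
])

```text
time_s: 5.37
tcp_pos: [0.6394, -0.2229, 0.0405]
eef_rot: [180.0, -0.1, -5.6]
contact_force: [-0.2, 0.3, -3.1]
gripper_width: 0.0438
gripper_force: 30.0
```

apply_moves([
  [0,0,0,0.0015,0,0,0],
  [0,0,0,0.0012,0,0,0],
  [0,0,0,0,0,0,0],
  [0,0,0,0,0,0,0],
])

```text
time_s: 5.7
tcp_pos: [0.6392, -0.223, 0.0378]
eef_rot: [180.0, -0.1, -5.6]
contact_force: [-1.2, 2.5, 4.7]
gripper_width: 0.0438
gripper_force: 30.0
```

Contact (the force went from -3 to +5 N). Release and rise, then go on to the block plane.

apply_moves([
  [0.6,0,0,0,0,0,0],
  [0.75,0,0,0,0,0,0],
  [0.75,0,0,0,0,0,0],
  [0.75,0,0,0,0,0,0],
  [0.75,0,0,-0.01,0,0,0],
  [0.75,0,0,-0.03,0,0,0],
  [0.75,0,0,-0.035,0,0,0],
  [1,0,0,-0.03,0,0,0],
  [1,0,0,0,0,0,0],
])

```text
time_s: 6.45
tcp_pos: [0.6425, -0.2239, 0.1502]
eef_rot: [179.9, -0.6, -5.5]
contact_force: [0.6, -0.2, 1.4]
gripper_width: 0.0736
gripper_force: 0.0
```

```bash
python3 -c "
from h import *
from plant import *
W=cloud(capture('top'));print(blob(W,(.638,-.2233),.026))
go(442.5,-100.1,120,-48.8)"
```

```text
[ 616.3 -220.5   65.4   45.9   -6.4  461.    44.6   40.6]
t 6.5 tcp [ 0.6413 -0.2234  0.1471] rpy [180.   -0.5  -5.6] w 0.0778 | turn [-0.0016 -0.005   0.4805] rows 6.7 | shift [-0.2237  0.0683  0.0271] rows@.038 6.2
```

apply_moves([
  [1,0,0,0,0,0,0.0687],
  [1,0,0,0,0,0,0.0687],
  [1,0,0,0,0,0,0.0687],
  [1,0,0,0,0,0,0.0687],
  [1,0,0,0,0,0,0.0687],
  [1,0,0,0,0,0,0.0687],
  [1,0,0,0,0,0,0.0687],
  [1,-0.028,0.0085,0.0034,0,0,0],
  [1,-0.028,0.0085,0.0034,0,0,0],
  [1,-0.028,0.0085,0.0034,0,0,0],
  [1,-0.028,0.0085,0.0034,0,0,0],
  [1,-0.028,0.0085,0.0034,0,0,0],
  [1,-0.028,0.0085,0.0034,0,0,0],
  [1,-0.028,0.0085,0.0034,0,0,0],
  [1,-0.028,0.0085,0.0034,0,0,0],
  [1,0,0,0,0,0,0],
  [1,0,0,0,0,0,0],
])

```text
time_s: 7.92
tcp_pos: [0.439, -0.0984, 0.1149]
eef_rot: [-180.0, 0.0, -48.8]
contact_force: [0.1, -0.0, -0.3]
gripper_width: 0.0875
gripper_force: 0.0
```

```bash
python3 -c "
from h import *
from plant import *
c=capture('wrist');cv2.imwrite('pics/w3.png',c['frame'][:,:,::-1]);W=cloud(c)
for lo in (.006,.015):print(blob(W,(.4425,-.1001),lo))
W=cloud(capture('top'));print(blob(W,(.638,-.2233),.026))
go(442.5,-100.1,21.5,-48.8)"
```

```text
[ 442.2 -102.2   78.    40.   -48.7 4109.    33.6   25.1]
[ 442.1 -102.1   77.7   40.   -48.7 3362.    33.7   26.3]
[ 639.2 -222.9  112.    45.4   -6.4  807.    57.4   41.1]
t 8.02 tcp [ 0.4409 -0.0988  0.1151] rpy [-180.    -0.   -48.8] w 0.0877 | turn [-0.0005 -0.0005 -0.0003] rows 0.0 | shift [ 0.002  -0.0003  0.0936] rows@.038 2.5
```

View pics/w3.png

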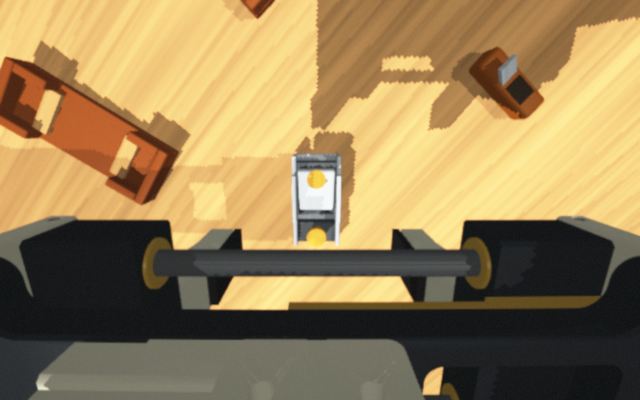

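The block plane is centred between the jaws at (316,200). The smoother measures (639,-223), in the middle of its tray.

apply_moves([
  [1,0.003,0.0007,0.03,0,0,0],
  [1,0,0,0.03,0,0,0],
  [1,0,0,0.02,0,0,0],
  [1,0,0,0.009,0,0,0],
  [1,0,0,0.004,0,0,0],
  [1,0,0,0,0,0,0],
  [0,0,0,0,0,0,0],
  [0,0,0,0,0,0,0],
  [0,0,0,0,0,0,0],
  [0,0,0,0,0,0,0],
  [0,0,0,0,0,0,0],
  [0,0,0,0,0,0,0],
  [0,0,0,0,0,0,0],
  [0,0,0,0,0,0,0],
])

```text
time_s: 9.18
tcp_pos: [0.4418, -0.1016, 0.0218]
eef_rot: [-180.0, -0.0, -48.9]
contact_force: [1.7, 0.5, -0.1]
gripper_width: 0.0398
gripper_force: 6.7
```

```bash
python3 -c "
from h import *
go(650.9,236.1,105,-19.8)"
```

```text
t 9.18 tcp [ 0.4418 -0.1016  0.0218] rpy [-180.    -0.   -48.9] w 0.0398 | turn [-2.000e-04 -2.000e-04 -3.229e-01] rows 4.5 | shift [ 0.0823 -0.3885 -0.0832] rows@.038 10.7
```

apply_moves([
  [0,0,0,0,0,0,0],
  [0,0,0,0,0,0,0],
  [0,0,0,-0.01,0,0,0],
  [0,0,0,-0.023,0,0,0],
  [0,0,0,-0.025,0,0,0],
  [0,0,0,-0.025,0,0,0],
  [0,0,0,0,0,0,-0.0646],
  [0,0,0,0,0,0,-0.0646],
  [0,0,0,0,0,0,-0.0646],
  [0,0,0,0,0,0,-0.0646],
  [0,0,0,0,0,0,-0.0646],
  [0,0,0,0,0,0,0],
], newtons=40)

```text
time_s: 10.18
tcp_pos: [0.441, -0.1017, 0.1042]
eef_rot: [180.0, 0.1, -19.6]
contact_force: [-0.3, 1.0, -3.0]
gripper_width: 0.0398
gripper_force: 40.0
```

apply_moves([
  [0,0.0063,-0.0299,0,0,0,0],
  [0,0.0063,-0.0299,0,0,0,0],
  [0,0.0063,-0.0299,0,0,0,0],
  [0,0.0063,-0.0299,0,0,0,0],
  [0,0.0063,-0.0299,0,0,0,0],
  [0,0.0063,-0.0299,0,0,0,0],
  [0,0.0063,-0.0299,0,0,0,0],
  [0,0.0063,-0.0299,0,0,0,0],
  [0,0.0063,-0.0299,0,0,0,0],
  [0,0.0063,-0.0299,0,0,0,0],
  [0,0.0063,-0.0299,0,0,0,0],
  [0,0.0063,-0.0299,0,0,0,0],
  [0,0.0063,-0.0299,0,0,0,0],
  [0,0,0,0,0,0,0],
  [0,0,0,0,0,0,0],
])

```text
time_s: 11.43
tcp_pos: [0.6502, 0.2376, 0.1029]
eef_rot: [179.9, 0.1, -19.9]
contact_force: [-0.8, -0.2, -3.4]
gripper_width: 0.0398
gripper_force: 40.0
```

```bash
python3 -c "
from h import *
from plant import *
c=capture('wrist');cv2.imwrite('pics/w4.png',c['frame'][:,:,::-1])
go(650.9,236.1,34,-19.8)"
```

```text
t 11.48 tcp [0.6496 0.2365 0.103 ] rpy [ 1.799e+02  1.000e-01 -1.990e+01] w 0.0396 | turn [ 0.0013  0.0012 -0.0015] rows 0.0 | shift [ 0.0014 -0.0001  0.069 ] rows@.038 1.8
```

View pics/w4.png

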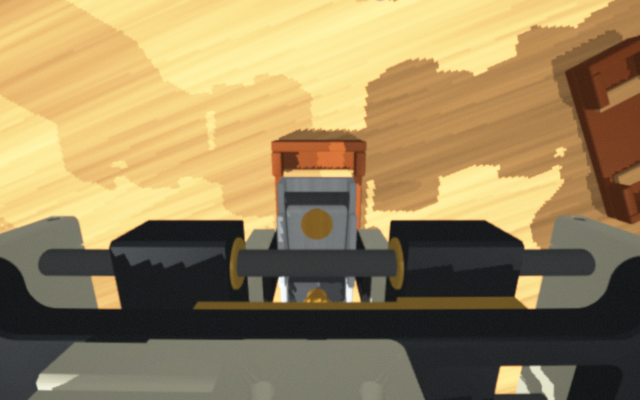

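The block plane is centred over its tray, whose end board is at (318,155).

apply_moves([
  [0,0.001,0,0.02,0,0,0],
  [0,0,0,0.02,0,0,0],
  [0,0,0,0.015,0,0,0],
  [0,0,0,0.008,0,0,0],
  [0,0,0,0.004,0,0,0],
  [0,0,0,0.002,0,0,0],
  [0,0,0,0,0,0,0],
  [0,0,0,0,0,0,0],
  [0,0,0,0,0,0,0],
])

```text
time_s: 12.23
tcp_pos: [0.6519, 0.2363, 0.0368]
eef_rot: [-179.9, -0.1, -19.8]
contact_force: [-0.6, 0.8, -3.1]
gripper_width: 0.0401
gripper_force: 40.0
```

apply_moves([
  [0,0,0,0.0015,0,0,0],
  [0,0,0,0.0014,0,0,0],
  [0,0,0,0,0,0,0],
  [0,0,0,0,0,0,0],
])

```text
time_s: 12.57
tcp_pos: [0.6517, 0.2363, 0.0339]
eef_rot: [-179.9, -0.1, -19.8]
contact_force: [-2.5, 0.2, 5.8]
gripper_width: 0.0399
gripper_force: 40.0
```

apply_moves([
  [0.6,0,0,0,0,0,0],
  [0.75,0,0,0,0,0,0],
  [0.75,0,0,0,0,0,0],
  [0.75,0,0,0,0,0,0],
  [0.75,0,0,-0.01,0,0,0],
  [0.75,0,0,-0.03,0,0,0],
  [0.75,0,0,-0.035,0,0,0],
  [1,0,0,-0.03,0,0,0],
  [1,0,0,0,0,0,0],
  [1,0,0,0,0,0,0],
])

```text
time_s: 13.4
tcp_pos: [0.6526, 0.2368, 0.1413]
eef_rot: [-179.8, -0.2, -19.8]
contact_force: [-1.2, 0.1, -1.2]
gripper_width: 0.0803
gripper_force: 0.0
```

```bash
python3 -c "
from h import *
go(389.9,268.3,140,41)"
```

```text
t 13.4 tcp [0.6526 0.2368 0.1413] rpy [-179.8   -0.2  -19.8] w 0.0803 | turn [-0.0014 -0.0034 -0.6754] rows 9.4 | shift [-0.1776 -0.1961  0.0013] rows@.038 7.0
```

apply_moves([
  [1,0,0,0,0,0,-0.0675],
  [1,0,0,0,0,0,-0.0675],
  [1,0,0,0,0,0,-0.0675],
  [1,0,0,0,0,0,-0.0675],
  [1,0,0,0,0,0,-0.0675],
  [1,0,0,0,0,0,-0.0675],
  [1,0,0,0,0,0,-0.0675],
  [1,0,0,0,0,0,-0.0675],
  [1,0,0,0,0,0,-0.0675],
  [1,0,0,0,0,0,-0.0675],
  [1,-0.0222,-0.0245,0,0,0,0],
  [1,-0.0222,-0.0245,0,0,0,0],
  [1,-0.0222,-0.0245,0,0,0,0],
  [1,-0.0222,-0.0245,0,0,0,0],
  [1,-0.0222,-0.0245,0,0,0,0],
  [1,-0.0222,-0.0245,0,0,0,0],
  [1,-0.0222,-0.0245,0,0,0,0],
  [1,-0.0222,-0.0245,0,0,0,0],
  [1,0,0,0,0,0,0],
  [1,0,0,0,0,0,0],
])

```text
time_s: 15.07
tcp_pos: [0.3873, 0.2677, 0.1379]
eef_rot: [-180.0, 0.0, 41.1]
contact_force: [0.3, 0.6, 0.0]
gripper_width: 0.0877
gripper_force: 0.0
```

```bash
python3 -c "
from h import *
from plant import *
c=capture('wrist');cv2.imwrite('pics/w5.png',c['frame'][:,:,::-1]);W=cloud(c)
for lo in (.006,.02,.032):print(blob(W,(.3899,.2683),lo))
W=cloud(capture('top'));print(blob(W,(.651,.236),.026),blob(W,(.395,.264),.03))
go(389.9,268.3,25,41)"
```

```text
[ 394.8  268.1   95.6   19.8   40.9 2516.    54.1   36.2]
[ 394.8  268.1   95.6   19.8   40.9 2496.    54.1   36.2]
[ 394.8  268.1   95.6   19.8   40.9 2485.    54.1   36.2]
[652.3 236.4  76.7  40.7 -18.3 402.   47.7  37.9] [ 3.884e+02  2.673e+02  6.400e+00  3.000e-01 -4.240e+01  3.000e+00
  4.150e+01  3.880e+01]
t 15.17 tcp [0.389  0.2679 0.1378] rpy [180.  -0.  41.] w 0.0873 | turn [ 0.0001 -0.0001 -0.0001] rows 0.0 | shift [0.001  0.0003 0.1128] rows@.038 3.0
```

View pics/w5.png

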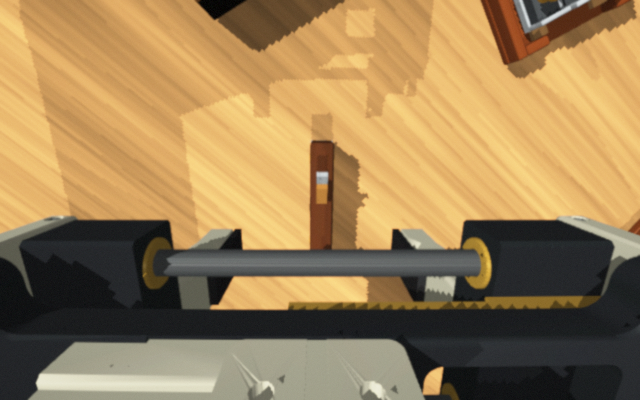

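The block plane is seated at (652,236). The groover at (321,195) sits about 4 mm to tool +y of the jaw centre, so I correct for that.

apply_moves([
  [1,0,0.0035,0.035,0,0,0],
  [1,0,0,0.035,0,0,0],
  [1,0,0,0.025,0,0,0],
  [1,0,0,0.012,0,0,0],
  [1,0,0,0.005,0,0,0],
  [1,0,0,0,0,0,0],
  [0,0,0,0,0,0,0],
  [0,0,0,0,0,0,0],
  [0,0,0,0,0,0,0],
  [0,0,0,0,0,0,0],
  [0,0,0,0,0,0,0],
  [0,0,0,0,0,0,0],
  [0,0,0,0,0,0,0],
  [0,0,0,0,0,0,0],
  [0,0,0,0,0,0,0],
  [0,0,0,0,0,0,0],
  [0,0,0,0,0,0,0],
], newtons=30)

```text
time_s: 16.58
tcp_pos: [0.391, 0.265, 0.0257]
eef_rot: [180.0, 0.0, 41.0]
contact_force: [-0.0, -0.2, 0.5]
gripper_width: 0.0202
gripper_force: 8.7
```

```bash
python3 -c "
from h import *
go(622.6,-17.2,105,8.5)"
```

```text
t 16.58 tcp [0.391  0.265  0.0257] rpy [180.   0.  41.] w 0.0202 | turn [1.000e-04 1.000e-04 3.606e-01] rows 5.0 | shift [ 0.1874  0.3133 -0.0793] rows@.038 9.8
```

apply_moves([
  [0,0,0,0,0,0,0],
  [0,0,0,0,0,0,0],
  [0,0,0,-0.01,0,0,0],
  [0,0,0,-0.022,0,0,0],
  [0,0,0,-0.025,0,0,0],
  [0,0,0,-0.023,0,0,0],
  [0,0,0,0,0,0,0.0601],
  [0,0,0,0,0,0,0.0601],
  [0,0,0,0,0,0,0.0601],
  [0,0,0,0,0,0,0.0601],
  [0,0,0,0,0,0,0.0601],
  [0,0,0,0,0,0,0.0601],
  [0,0,0,0,0,0,0],
])

```text
time_s: 17.67
tcp_pos: [0.3908, 0.2647, 0.1055]
eef_rot: [180.0, 0.0, 8.2]
contact_force: [0.7, 0.2, -1.4]
gripper_width: 0.02
gripper_force: 30.0
```

apply_moves([
  [0,0.017,0.0285,0,0,0,0],
  [0,0.017,0.0285,0,0,0,0],
  [0,0.017,0.0285,0,0,0,0],
  [0,0.017,0.0285,0,0,0,0],
  [0,0.017,0.0285,0,0,0,0],
  [0,0.017,0.0285,0,0,0,0],
  [0,0.017,0.0285,0,0,0,0],
  [0,0.017,0.0285,0,0,0,0],
  [0,0.017,0.0285,0,0,0,0],
  [0,0.017,0.0285,0,0,0,0],
  [0,0.017,0.0285,0,0,0,0],
  [0,0,0,0,0,0,0],
  [0,0,0,0,0,0,0],
])

```text
time_s: 18.75
tcp_pos: [0.6226, -0.0192, 0.1047]
eef_rot: [180.0, 0.1, 8.5]
contact_force: [-0.5, -0.6, -1.8]
gripper_width: 0.02
gripper_force: 30.0
```

```bash
python3 -c "
from h import *
from plant import *
c=capture('wrist');cv2.imwrite('pics/w6.png',c['frame'][:,:,::-1])
go(622.6,-17.2,38,8.5)"
```

```text
t 18.8 tcp [ 0.6219 -0.0182  0.1049] rpy [-1.8e+02  1.0e-01  8.5e+00] w 0.0199 | turn [-0.0001  0.001   0.0003] rows 0.0 | shift [ 0.0009 -0.0009  0.0669] rows@.038 1.8
```

View pics/w6.png

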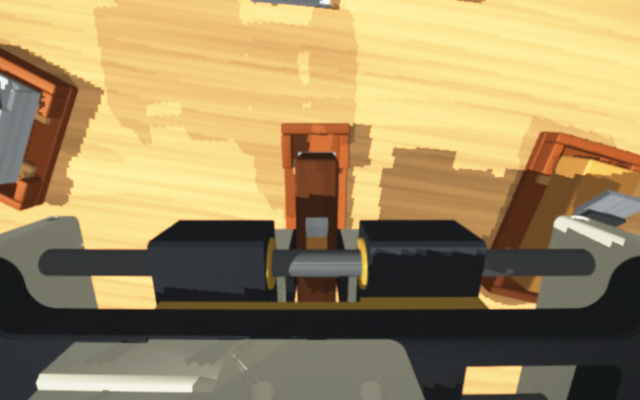

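The groover is centred over its tray, whose end board is at (315,135).

apply_moves([
  [0,0.0005,-0.0007,0.02,0,0,0],
  [0,0,0,0.02,0,0,0],
  [0,0,0,0.014,0,0,0],
  [0,0,0,0.008,0,0,0],
  [0,0,0,0.003,0,0,0],
  [0,0,0,0.002,0,0,0],
  [0,0,0,0,0,0,0],
  [0,0,0,0,0,0,0],
  [0,0,0,0,0,0,0],
])

```text
time_s: 19.55
tcp_pos: [0.6232, -0.0164, 0.0397]
eef_rot: [-180.0, -0.1, 8.5]
contact_force: [-0.0, -0.0, -0.7]
gripper_width: 0.0196
gripper_force: 30.0
```

apply_moves([
  [0,0,0,0.0012,0,0,0],
  [0,0,0,0.0011,0,0,0],
  [0,0,0,0,0,0,0],
  [0,0,0,0,0,0,0],
])

```text
time_s: 19.88
tcp_pos: [0.6232, -0.0166, 0.0378]
eef_rot: [180.0, -0.1, 8.5]
contact_force: [-2.9, 1.7, 6.7]
gripper_width: 0.0196
gripper_force: 30.0
```

apply_moves([
  [0.6,0,0,0,0,0,0],
  [0.6,0,0,0,0,0,0],
  [0.6,0,0,0,0,0,0],
  [0.6,0,0,0,0,0,0],
  [0.6,0,0,0,0,0,0],
  [0.6,0,0,-0.01,0,0,0],
  [0.6,0,0,-0.03,0,0,0],
  [0.6,0,0,-0.035,0,0,0],
  [1,0,0,-0.03,0,0,0],
  [1,0,0,0,0,0,0],
  [1,0,0,0,0,0,0],
])

```text
time_s: 20.8
tcp_pos: [0.624, -0.0164, 0.1446]
eef_rot: [-180.0, -0.3, 8.5]
contact_force: [-0.2, -0.6, -1.1]
gripper_width: 0.0674
gripper_force: 0.0
```

```bash
python3 -c "
from h import *
go(391.8,-270.9,115,-0.6)"
```

```text
t 20.8 tcp [ 0.624  -0.0164  0.1446] rpy [-180.    -0.3    8.5] w 0.0674 | turn [-0.0006 -0.0033  0.1012] rows 1.4 | shift [-0.2296  0.257   0.0296] rows@.038 9.1
```

apply_moves([
  [1,0,0,0,0,0,0.0506],
  [1,0,0,0,0,0,0.0506],
  [1,-0.023,0.0257,0.003,0,0,0],
  [1,-0.023,0.0257,0.003,0,0,0],
  [1,-0.023,0.0257,0.003,0,0,0],
  [1,-0.023,0.0257,0.003,0,0,0],
  [1,-0.023,0.0257,0.003,0,0,0],
  [1,-0.023,0.0257,0.003,0,0,0],
  [1,-0.023,0.0257,0.003,0,0,0],
  [1,-0.023,0.0257,0.003,0,0,0],
  [1,-0.023,0.0257,0.003,0,0,0],
  [1,-0.023,0.0257,0.003,0,0,0],
  [1,0,0,0,0,0,0],
  [1,0,0,0,0,0,0],
])

```text
time_s: 21.97
tcp_pos: [0.3879, -0.2721, 0.1108]
eef_rot: [-180.0, 0.1, -0.8]
contact_force: [0.4, -0.4, 0.7]
gripper_width: 0.0875
gripper_force: 0.0
```

```bash
python3 -c "
from h import *
from plant import *
c=capture('wrist');cv2.imwrite('pics/w7.png',c['frame'][:,:,::-1]);W=cloud(c)
for lo in (.006,.015):print(blob(W,(.392,-.271),lo))
W=cloud(capture('top'));print(blob(W,(.6226,-.0172),.03))
go(391.8,-270.9,21.5,-0.6)"
```

```text
[ 3.915e+02 -2.730e+02  5.860e+01  2.170e+01 -1.400e+00  1.797e+03
  3.130e+01  2.020e+01]
[ 3.915e+02 -2.730e+02  5.860e+01  2.170e+01 -1.400e+00  1.771e+03
  3.130e+01  2.020e+01]
[623.5 -15.5 105.5  20.8   8.1 353.   66.3  49.1]
t 22.07 tcp [ 0.3899 -0.2712  0.1112] rpy [-180.     0.    -0.6] w 0.0877 | turn [-0.      0.0003 -0.0005] rows 0.0 | shift [ 0.0019 -0.0003  0.0897] rows@.038 2.4
```

View pics/w7.png

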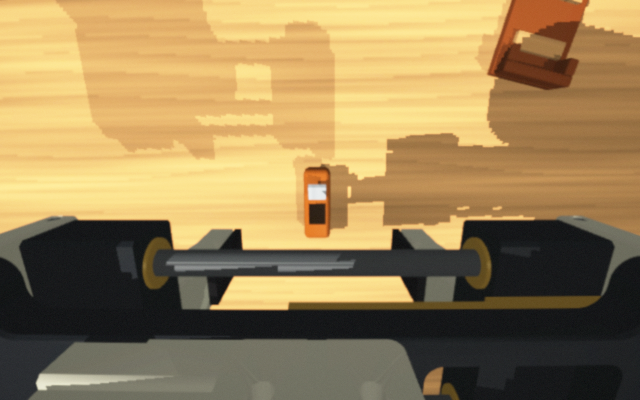

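The groover is seated at (623.5,-15.5). The bean plane sits at (317,200), about 1.5 mm to tool +y.

apply_moves([
  [1,0.0016,0.0014,0.03,0,0,0],
  [1,0,0,0.03,0,0,0],
  [1,0,0,0.018,0,0,0],
  [1,0,0,0.008,0,0,0],
  [1,0,0,0.003,0,0,0],
  [1,0,0,0,0,0,0],
  [0,0,0,0,0,0,0],
  [0,0,0,0,0,0,0],
  [0,0,0,0,0,0,0],
  [0,0,0,0,0,0,0],
  [0,0,0,0,0,0,0],
  [0,0,0,0,0,0,0],
  [0,0,0,0,0,0,0],
  [0,0,0,0,0,0,0],
  [0,0,0,0,0,0,0],
  [0,0,0,0,0,0,0],
  [0,0,0,0,0,0,0],
  [0,0,0,0,0,0,0],
], newtons=20)

```text
time_s: 23.57
tcp_pos: [0.3915, -0.2726, 0.0224]
eef_rot: [-180.0, 0.0, -0.6]
contact_force: [0.2, -0.8, -0.1]
gripper_width: 0.0216
gripper_force: 20.0
```

```bash
python3 -c "
from h import *
go(531.7,-445.7,105,-12.3)"
```

```text
t 23.57 tcp [ 0.3915 -0.2726  0.0224] rpy [-180.     0.    -0.6] w 0.0216 | turn [0.000e+00 1.000e-04 1.299e-01] rows 1.8 | shift [ 0.1739  0.1392 -0.0826] rows@.038 6.3
```

apply_moves([
  [0,0,0,-0.01,0,0,0],
  [0,0,0,-0.024,0,0,0],
  [0,0,0,-0.025,0,0,0],
  [0,0,0,-0.024,0,0,0],
  [0,0,0,0,0,0,0.065],
  [0,0,0,0,0,0,0.065],
  [0,0.0217,0.0174,0,0,0,0],
  [0,0.0217,0.0174,0,0,0,0],
  [0,0.0217,0.0174,0,0,0,0],
  [0,0.0217,0.0174,0,0,0,0],
  [0,0.0217,0.0174,0,0,0,0],
  [0,0.0217,0.0174,0,0,0,0],
  [0,0.0217,0.0174,0,0,0,0],
  [0,0.0217,0.0174,0,0,0,0],
  [0,0,0,0,0,0,0],
  [0,0,0,0,0,0,0],
])

```text
time_s: 24.9
tcp_pos: [0.5315, -0.4464, 0.104]
eef_rot: [-180.0, 0.1, -12.4]
contact_force: [0.4, 1.4, -0.2]
gripper_width: 0.0216
gripper_force: 20.0
```

```bash
python3 -c "
from h import *
from plant import *
c=capture('wrist');cv2.imwrite('pics/w8.png',c['frame'][:,:,::-1])
go(531.7,-445.7,34.5,-12.3)"
```

```text
t 24.95 tcp [ 0.5309 -0.4456  0.1042] rpy [-1.80e+02  1.00e-01 -1.24e+01] w 0.0222 | turn [-0.0005  0.0012 -0.0006] rows 0.0 | shift [ 0.0008 -0.0001  0.0697] rows@.038 1.8
```

View pics/w8.png

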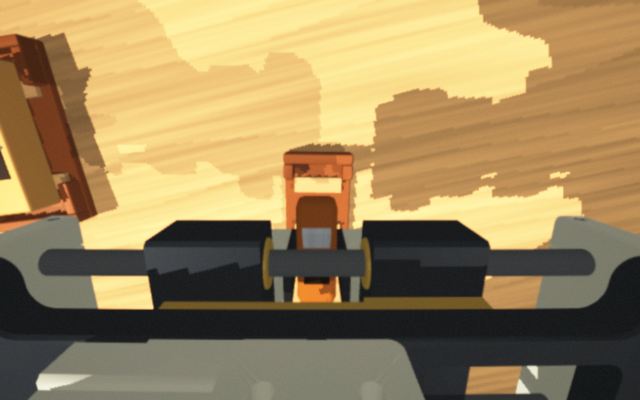

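The bean plane is centred over its tray, whose end board is at (318,165).

apply_moves([
  [0,0.0003,0,0.02,0,0,0],
  [0,0,0,0.02,0,0,0],
  [0,0,0,0.015,0,0,0],
  [0,0,0,0.008,0,0,0],
  [0,0,0,0.004,0,0,0],
  [0,0,0,0.0025,0,0,0],
  [0,0,0,0,0,0,0],
  [0,0,0,0,0,0,0],
  [0,0,0,0,0,0,0],
])

```text
time_s: 25.7
tcp_pos: [0.5323, -0.4459, 0.0371]
eef_rot: [180.0, -0.1, -12.3]
contact_force: [0.5, -0.6, -0.6]
gripper_width: 0.0216
gripper_force: 20.0
```

apply_moves([
  [0,0,0,0.0014,0,0,0],
  [0,0,0,0.0014,0,0,0],
  [0,0,0,0,0,0,0],
  [0,0,0,0,0,0,0],
])

```text
time_s: 26.03
tcp_pos: [0.5322, -0.4459, 0.0345]
eef_rot: [180.0, -0.1, -12.3]
contact_force: [0.1, 1.6, 6.5]
gripper_width: 0.022
gripper_force: 20.0
```

apply_moves([
  [0.6,0,0,0,0,0,0],
  [0.6,0,0,0,0,0,0],
  [0.6,0,0,0,0,0,0],
  [0.6,0,0,0,0,0,0],
  [0.6,0,0,0,0,0,0],
  [0.6,0,0,-0.01,0,0,0],
  [0.6,0,0,-0.03,0,0,0],
  [0.6,0,0,-0.035,0,0,0],
  [0.6,0,0,-0.035,0,0,0],
  [0.6,0,0,-0.03,0,0,0],
  [0.6,-0.02,-0.03,0,0,0,0],
  [0.6,-0.02,-0.03,0,0,0,0],
  [0.6,-0.02,-0.03,0,0,0,0],
  [0.6,-0.02,-0.03,0,0,0,0],
  [0.6,-0.02,-0.03,0,0,0,0],
  [0.6,0,0,0,0,0,0],
  [0.6,0,0,0,0,0,0],
])

```text
time_s: 27.45
tcp_pos: [0.4659, -0.2765, 0.1747]
eef_rot: [180.0, -0.1, -12.2]
contact_force: [-0.2, -0.5, 0.6]
gripper_width: 0.0524
gripper_force: 0.0
```

```bash
python3 -c "
from h import *
from plant import *
c=capture('top');cv2.imwrite('pics/top9.png',c['frame'][:,:,::-1]);W=cloud(c);np.set_printoptions(suppress=True)
for s in ((.639,-.223),(.652,.236),(.6226,-.0172),(.5317,-.4457)):print(blob(W,s,.027))
for s in((.5155,.463),(.79,.0245)):print(blob(W,s,.006))
print(get_state()['tcp_pos'])"
```

```text
[ 669.8 -225.9   48.8   44.6   -6.3  331.    58.4   43.1]
[652.3 236.1  76.4  40.9 -19.  390.   47.3  38.1]
[623.4 -15.6 105.9  21.    8.  352.   65.7  48.8]
[ 669.8 -225.9   48.8   44.6   -6.3  331.    58.4   43.1]
[ 519.   463.9  115.9  106.4  -20.3 1298.    51.    22.7]
[790.2  24.4 251.   36.8 -85.9 724.   31.6  23.3]
[ 0.46655376 -0.27745857  0.17453321]
```

View pics/top9.png

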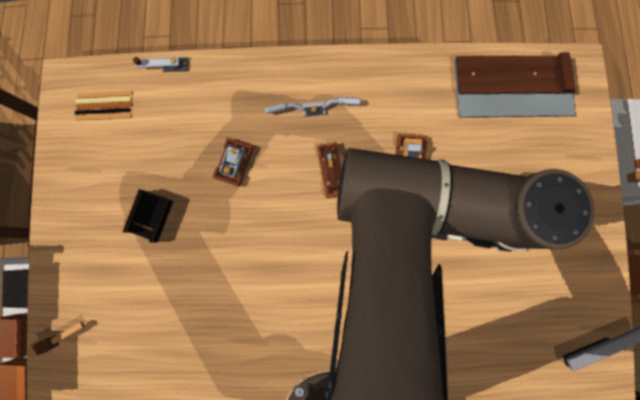

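The block plane at (234,161) and the groover at (331,170) are seated, and the box and spokeshave haven't moved. The arm hides the bean tray and part of the smoother tray, so I'm moving it aside.

apply_moves([
  [0.6,0,-0.035,0,0,0,0],
  [0.6,0,-0.035,0,0,0,0],
  [0.6,0,-0.035,0,0,0,0],
  [0.6,0,-0.035,0,0,0,0],
  [0.6,0,-0.035,0,0,0,0],
  [0.6,0,-0.035,0,0,0,0],
  [0.6,0,-0.035,0,0,0,0],
  [0.6,0,-0.035,0,0,0,0],
  [0.6,0,0,0,0,0,0],
  [0.6,0,0,0,0,0,0],
])

```text
time_s: 28.33
tcp_pos: [0.527, -0.0031, 0.1731]
eef_rot: [180.0, -0.0, -12.2]
contact_force: [-0.3, -1.1, -0.3]
gripper_width: 0.0527
gripper_force: 0.0
```

```bash
python3 -c "
from h import *
from plant import *
c=capture('top');W=cloud(c);np.set_printoptions(suppress=True)
for s in ((.639,-.223),(.5317,-.4457)):print(blob(W,s,.027))
print(get_state()['tcp_pos'])"
```

```text
[ 638.9 -222.8  110.7   45.4   -6.3  795.    57.    41.2]
[ 531.9 -444.5   57.2   24.   -12.2  199.    43.6   32.2]
[ 0.52642671 -0.0041439   0.17300833]
```

All four are seated: each centre is within 2 mm of its tray's centre and at the right height. The arm is clear.

```bash
python3 -c "
from plant import *
print(close_job())"
```

```text
the job is handed in; nothing more can be done
None
```

All four planes are in their own trays, within about 2 mm of centre and flat on the bearers; the ebony box and spokeshave were left where they were, and I handed the job in at about 28 s (no verdict was returned).

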